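# Unbolt and open the long sample chamber

## Task

Open the long sample chamber, the one with a bar handle on its lid: first draw its bolt fully back out of the lid's way (it carries an upright steel knob), then slide the lid along its rails as far as it goes, so that the well underneath lies open. Leave the short chamber, which has a round knob on its lid, bolted.

Things in the scene. Friction and masses are not known exactly. Their poses are not given: they have to be found in the camera images.
- long_box: Long sample chamber: white box fixed to the bench, 160 (x) x 230 (y) x 60 mm high, with a steel sliding lid on its deck. Origin: centre of its underside; z up. The lid opens along its own +y; the bolt is drawn back along its own -x, roughly towards the robot. Yaw within 0.3 rad. Only the lid handle and bolt knob stand higher than 80 mm above the bench.
- long_lid_grip (a point): Centre of the black bar handle on the long chamber's lid, 108 mm above the bench; bar 60 mm along box x, 12 mm thick, top at 118 mm, lid top at 70 mm. Axes as long_box. In the box frame: x = 20 mm, y = -58 mm shut, y = +37 mm fully open (stop). Locked until the bolt is back; then slides with about 2 N and stays where left.
- long_bolt_grip (a point): On the upright round steel knob of the long chamber's bolt, 108 mm above the bench; knob 16 mm diameter, top at 124 mm, on a steel bar (top at 74 mm) that reaches 60 mm in +x into the lid's path. Axes as long_box. In the box frame: y = +2 mm, x = -60 to -66 mm locked, x = -100 mm fully back (stop). Slides with about 1.5 N, stays where left.
- short_bolt_grip (a point): The same point on the same kind of bolt knob of the other, short chamber (white box 160 x 150 x 60 mm, a round knob on its lid). Leave this one locked.

How it is judged:
On the way, in this order (a step that is already met when the one before it is completed fails the run):
1. the long chamber's bolt is drawn back (x of long_bolt_grip in the frame of long_box below -0.09 m), for 0.2 s.
2. then its lid is slid open (y of long_lid_grip in the frame of long_box above 0.022 m), for 0.2 s.
At the end, for the whole second after the job is handed in: The long chamber's bolt is drawn back to within 10 mm of its stop, its lid is open to within 15 mm of its stop, and both stay so; the short chamber's bolt knob has not been moved by more than 10 mm (x of long_bolt_grip in the frame of long_box below -0.09 m and y of long_lid_grip in the frame of long_box above 0.022 m); the robot touches nothing.
It fails at once if the short chamber's bolt is moved by more than 10 mm (distance of short_bolt_grip from where it was at the start of the episode above 0.01 m).
It also fails if it takes over 42 s, if anything falls off the work surface, if the arm or the gripper's body presses on something with over 40 N, if the wrist force passes 120 N, or if a joint passes its speed limit or range.

## Robot

A 7-joint arm with a two-finger parallel gripper is mounted at the origin on the work surface. World frame = base frame: x ahead of the robot, y to its left, z up, the work surface at z = 0. Lengths are in m, angles in rad, forces in N, time in s.
With the tool pointing down it reaches from about 0.4 to 0.85 m from the base axis. Payload 10.4 kg.
Tool frame: the origin (TCP) lies at the very end of the fingers, on their centre line; the grasp point (between the pads) lies 19 mm behind it; z points along the fingers, y is the direction in which the jaws open and shut (so a half turn about z gives the same grasp; the last joint's range is limited). The gripper opens to 87 mm and grips with 3 to 60 N. Pads are 19 mm wide; open, the fingers measure 117 mm over their backs; the gripper's body (75 mm by 190 mm) begins 51 mm behind the grasp point.
Start: joints at [-1.133, 0.332, -0.065, 1.46, 0.022, 1.35, -0.088], TCP at [0.278, 0.56, 0.223] pointing down, gripper open.
Joint ranges: [-2.6, 2.6], [-0.5, 2.12], [-1.47, 1.34], [0.16, 2.42], [-1.27, 4.41], [0.06, 2.06], [-2.6, 2.6]. Speed limits (rad/s): [2.22, 2.22, 2.79, 2.79, 3.14, 3.14, 3.14].

## Interface

Orientations are given as a unit quaternion [w, x, y, z].
In Python, from station import manip gives the robot as it stands.
- The arm moves only by the shell command python3 -m pendant 'ROWS' [OPENING] [FORCE]. ROWS is JSON, a list of rows, each a list of 2 entries, a list of its own where there are three numbers: the shift along the tool's x, y, z in mm, then the turn about the tool's z in rad. In form: [[[dx, dy, dz], turn], ...]. A call has 1 to 20 rows; each row is the pose to reach, as a shift and turn from the pose measured when the call began, along the tool's axes at that moment; what a row does not reach only later rows make up. A row lasts 1/12 s, in which the tool goes at most 41.7 mm and 7.16 degrees, less where a joint would pass 70% of its speed; a pose out of reach is approached as far as the arm can. A call with a gripper value outside its range is refused whole. OPENING is the opening, from 0 (shut) to 1 (fully open), set as the call begins (- or left out, the last holds). The fingers move at their own pace and stop on an object; FORCE is the grip in N (left out, the last holds). Time passes only in rows, so rows that repeat a pose let the fingers close. It gives the time, the measured TCP pose, the force and the opening at its end, in the units of the state.
- manip.get_obs(): the state, without advancing time (a new reading comes with each control period).
- manip.snapshot(name): name is "scene" or "side" or "wrist"; returns a dict with "image" (420x560x3 uint8, red, green, blue), "vfov" (degrees; the focal length in pixels is half the picture's height over the tangent of half this angle, whatever the lens; pixels are square), "cx", "cy" (the principal point, pixels), "extrinsics" (4x4, takes a point from camera to world coordinates). Camera axes: x right, y up, looking along -z (the intrinsics and any distortion apply to the point x, -y, -z); pixel columns grow to the right and rows downward; lengths in m; the calibration is good to about 2 mm. A picture is of the moment at which its call begins. There is no depth.
- manip.close_job(): hands the job in, once; it reports no verdict.
The state is a dict: "clock": time; "joint_positions": joint angles; "qvel": joint speeds; "joint_torque": joint torques, N m; "eef_pos": TCP position; "ee_rot": TCP orientation; "contact_force": force on the tool from outside, world axes, zero at the start; "ft_torque": the same for the moment, N m; "width": finger opening in m.
Only numpy, scipy, OpenCV 4.12 (cv2) and the standard library are available. Lean on these libraries where they do the work, as an engineer would, in place of code of your own. Each camera call takes 0.05 s, during which the arm holds its last target.

## Working session

There is one attempt and no reset: what is moved stays moved. The work goes in short steps, Python scripts to look and compute and a shell command to move; the robot and the scene stay as the last step left them, time stands still between calls to the robot, and variables do not carry over. Pictures are saved under pics/ and viewed, and the job is handed in when it is done.

```bash
mkdir -p pics; ls; python3 - <<'E'
from station import manip
import cv2
print(manip.get_obs())
for n in ("scene","side","wrist"):
    s=manip.snapshot(n); cv2.imwrite(f"pics/{n}0.png",s["image"][:,:,::-1]); print(n,{k:v for k,v in s.items() if k!="image"})
E
```

```text
pics
{'clock': 0.0, 'joint_positions': array([-1.13258138,  0.33288883, -0.06469693,  1.46096181,  0.02160248,
        1.34985922, -0.08850141]), 'qvel': array([ 2.69538009e-05,  7.92449878e-04,  4.24750159e-04,  4.23456584e-04,
       -3.65438384e-04,  2.97017285e-04, -2.38410733e-04]), 'joint_torque': array([ 1.06421478e-03, -6.23270202e+01,  2.52293749e-02, -3.89894521e+01,
       -6.12200168e-02,  3.97442188e-02,  1.28635734e-04]), 'eef_pos': array([0.27776034, 0.55945891, 0.22173354]), 'ee_rot': array([-1.28948254e-04,  2.28365594e-01,  9.73575190e-01, -6.99025304e-04]), 'contact_force': array([ 0.09434626, -0.31430061, -0.53524656]), 'ft_torque': array([-0.00078459,  0.01230268,  0.00892106]), 'width': 0.08695298471258556}
scene {'vfov': 47.12173328088744, 'cx': 286.7303233203052, 'cy': 204.52550804013543, 'extrinsics': array([[ 0.7973515 , -0.40146009,  0.45062222,  1.04068966],
       [ 0.60339028,  0.51510051, -0.60876238, -0.7094306 ],
       [ 0.01227806,  0.75729866,  0.65295328,  0.80849052],
       [ 0.        ,  0.        ,  0.        ,  1.        ]])}
side {'vfov': 56.1317226890783, 'cx': 277.9968869943239, 'cy': 214.6294214185569, 'extrinsics': array([[ 0.90337916,  0.23171604, -0.36085145,  0.24350415],
       [-0.42835121,  0.52783825, -0.73341804, -0.65091753],
       [ 0.02052647,  0.81712573,  0.57609392,  0.57384338],
       [ 0.        ,  0.        ,  0.        ,  1.        ]])}
wrist {'vfov': 60.65598153348667, 'cx': 282.1248501448725, 'cy': 207.6605834392601, 'extrinsics': array([[ 0.44548867, -0.86915153, -0.21474512,  0.21932983],
       [ 0.89528644,  0.43209973,  0.10840673,  0.58864937],
       [-0.00143057, -0.24055236,  0.97063511,  0.38473471],
       [ 0.        ,  0.        ,  0.        ,  1.        ]])}
```

View pics/scene0.png

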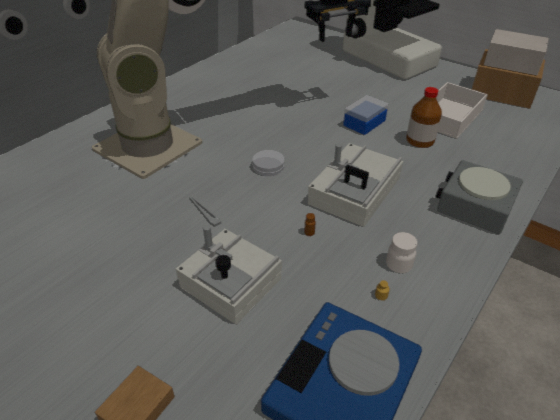

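View pics/side0.png

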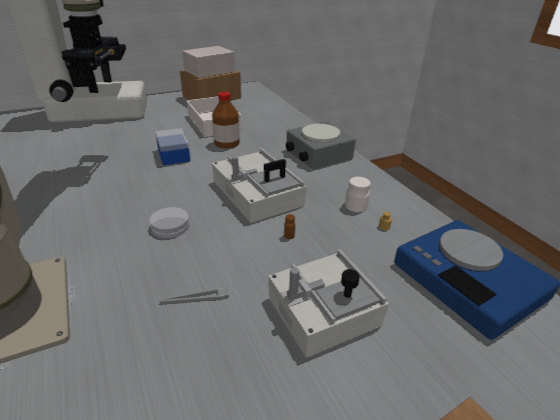

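View pics/wrist0.png

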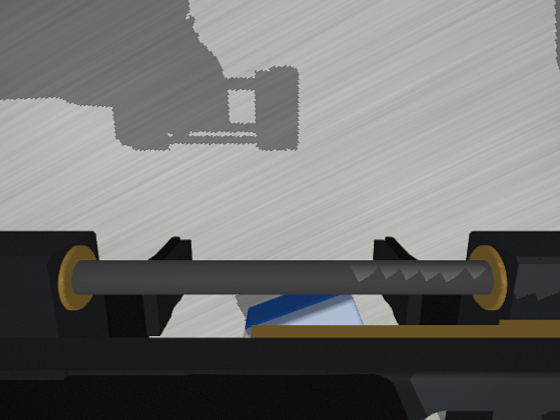

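The long chamber with the bar handle is at about (355,182) in scene and (258,183) in side. The short one is at about (230,272) and (325,300). I'll zoom in on the long one.

```bash
python3 - <<'E'
import cv2
a=cv2.imread("pics/scene0.png")[135:225,300:412]; b=cv2.imread("pics/side0.png")[140:225,200:312]
cv2.imwrite("pics/za.png",cv2.resize(a,None,fx=7,fy=6.6*7/6.6 if 0 else 6.6,interpolation=cv2.INTER_CUBIC)); 
cv2.imwrite("pics/za.png",cv2.resize(a,None,fx=6,fy=6,interpolation=cv2.INTER_CUBIC))
cv2.imwrite("pics/zb.png",cv2.resize(b,None,fx=6,fy=6,interpolation=cv2.INTER_CUBIC))
E
```

```text
(no output)
```

View pics/za.png

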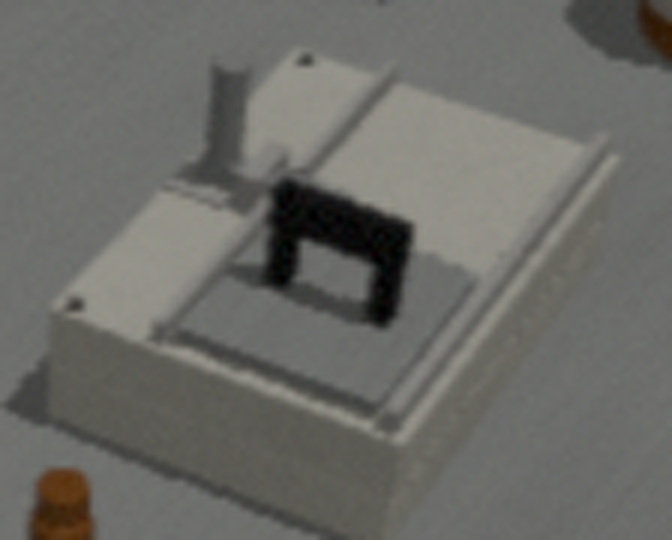

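View pics/zb.png

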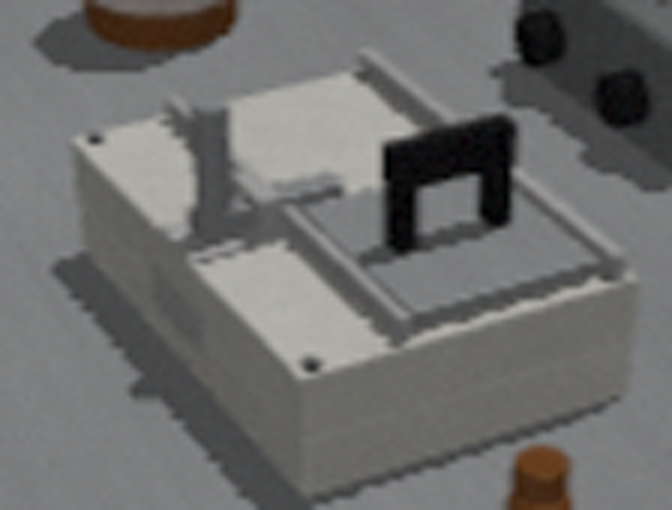

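Top corners (zoomed): in scene A(50,310), B(405,438), C(617,158), D(300,48). In side A(305,378), B(633,283), D(78,142). The knob top is at (232,66) in scene and (210,113) in side. The bar centre is at (343,213) and (450,147).

```bash
cat > h.py <<'E'
import numpy as np
from scipy.spatial.transform import Rotation as R
def ray(s,u,v):
    f=210/np.tan(np.radians(s["vfov"]/2)); E=s["extrinsics"]
    d=E[:3,:3]@np.array([(u-s["cx"])/f,-(v-s["cy"])/f,-1]); return E[:3,3],d/np.linalg.norm(d)
def onz(s,u,v,z):
    o,d=ray(s,u,v); return o+d*(z-o[2])/d[2]
def tri(r):
    A=sum(np.eye(3)-np.outer(d,d) for o,d in r); b=sum((np.eye(3)-np.outer(d,d))@o for o,d in r)
    return np.linalg.solve(A,b)
E
python3 - <<'E'
from h import *
from station import manip
S=manip.snapshot("scene");T=manip.snapshot("side")
zs=lambda p:((p[0]+.5)/6-.5+300,(p[1]+.5)/6-.5+135); zt=lambda p:((p[0]+.5)/6-.5+200,(p[1]+.5)/6-.5+140)
np.set_printoptions(precision=4,suppress=True)
sc=dict(A=(50,310),B=(405,438),C=(617,158),D=(300,48)); si=dict(A=(305,378),B=(633,283),D=(78,142))
L=dict(A=(-80,-115),B=(80,-115),C=(80,115),D=(-80,115))
P=[];Q=[]
for k in sc:
    p=onz(S,*zs(sc[k]),.06);print(k,p);P.append(p[:2]);Q.append(L[k])
    if k in si:
        p=onz(T,*zt(si[k]),.06);print(k,"side",p,"tri",tri([ray(S,*zs(sc[k])),ray(T,*zt(si[k]))]));P.append(p[:2]);Q.append(L[k])
P=np.array(P);Q=np.array(Q)/1000
Pc=P.mean(0);Qc=Q.mean(0)
H=(Q-Qc).T@(P-Pc);yaw=np.arctan2(H[0,1]-H[1,0],H[0,0]+H[1,1])
M=np.array([[np.cos(yaw),-np.sin(yaw)],[np.sin(yaw),np.cos(yaw)]]);t=Pc-M@Qc
print("yaw",yaw,"t",t,"res",(Q@M.T+t-P)*1000)
for n,a,b,z in(("knobtop",(232,66),(210,113),.124),("bar",(343,213),(450,147),.111)):
    p1=onz(S,*zs(a),z);p2=onz(T,*zt(b),z);p3=tri([ray(S,*zs(a)),ray(T,*zt(b))]);print(n,p1,p2,p3)
    print(" box",M.T@(p1[:2]-t),M.T@(p2[:2]-t),M.T@(p3[:2]-t))
for n,q in(("lock",(-.063,.002)),("back",(-.1,.002)),("bar",(.02,-.058)),("baropen",(.02,.037))):print(n,M@q+t)
o=manip.get_obs();e=o["ee_rot"];print(R.from_quat(np.r_[e[1:],e[0]]).as_matrix(),o["eef_pos"],o["clock"])
E
```

```text
A [0.5237 0.0765 0.06  ]
A side [0.5268 0.074  0.06  ] tri [0.5259 0.0728 0.0621]
B [0.6811 0.0967 0.06  ]
B side [0.6803 0.0861 0.06  ] tri [0.6825 0.0927 0.0593]
C [0.6604 0.3209 0.06  ]
D [0.5026 0.3091 0.06  ]
D side [0.5054 0.2981 0.06  ] tri [0.5057 0.3029 0.0608]
yaw 0.09431810230731494 t [0.5927 0.1976] res [[ 0.2322 -0.8797]
 [-2.9143  1.5591]
 [ 2.1329 -5.9856]
 [ 2.8842  4.5679]
 [ 1.1869 -1.2515]
 [-0.38   -4.4882]
 [-3.1419  6.4781]]
knobtop [0.5331 0.1923 0.124 ] [0.5303 0.183  0.124 ] [0.5328 0.1926 0.1212]
 box [-0.0598  0.0003] [-0.0636 -0.0087] [-0.0602  0.0007]
bar [0.6161 0.1473 0.111 ] [0.6193 0.1393 0.111 ] [0.619  0.1411 0.1129]
 box [ 0.0185 -0.0523] [ 0.021  -0.0605] [ 0.0208 -0.0587]
lock [0.5298 0.1937]
back [0.493  0.1902]
bar [0.6181 0.1418]
baropen [0.6092 0.2363]
[[-0.8957  0.4446 -0.0003]
 [ 0.4446  0.8957 -0.0005]
 [-0.     -0.0006 -1.    ]] [0.2778 0.5597 0.2222] 0.25
```

```bash
python3 - <<'E'
from h import *
from station import manip
S=manip.snapshot("scene");T=manip.snapshot("side")
np.set_printoptions(precision=3,suppress=True)
for n,a,b in(("cap",(431,92),(225,97)),("bottle base",(423,144),(227,146)),("white tray",(487,95),(228,98)),("bluebox",(366,108),(172,140)),("scope base front",(400,72),(100,118))):
    print(n,tri([ray(S,*a),ray(T,*b)]),onz(S,*a,0),onz(T,*b,0))
M=manip.get_obs();e=M["ee_rot"];Rm=R.from_quat(np.r_[e[1:],e[0]]).as_matrix()
for t in ((.5315,.192,.2),(.5315,.192,.089)):print((Rm.T@(np.array(t)-M["eef_pos"]))*1000)
E
```

```text
cap [0.625 0.528 0.162] [0.518 0.848 0.   ] [0.772 0.975 0.   ]
bottle base [ 0.63   0.549 -0.019] [0.639 0.522 0.   ] [0.617 0.507 0.   ]
white tray [0.72  0.787 0.07 ] [0.683 0.951 0.   ] [0.78  0.958 0.   ]
bluebox [0.44  0.509 0.055] [0.393 0.605 0.   ] [0.461 0.625 0.   ]
scope base front [ 0.263  1.143 -0.094] [0.357 0.924 0.   ] [0.258 0.924 0.   ]
[-390.684 -216.625   22.439]
[-390.682 -216.597  133.439]
```

Bottle is at about (0.62,0.52), so the path is clear. I'll move above the knob with the jaws along box y.

```bash
python3 -m pendant '[[[-40,-22,0],-0.1],[[-75,-42,0],-0.2],[[-110,-61,0],-0.3],[[-145,-80,2],-0.4],[[-180,-100,5],-0.5],[[-215,-119,5],-0.555],[[-250,-139,10],-0.555],[[-285,-158,10],-0.555],[[-320,-177,15],-0.555],[[-350,-194,15],-0.555],[[-375,-208,18],-0.555],[[-391,-217,20],-0.555],[[-391,-217,20],-0.555],[[-391,-217,20],-0.555],[[-391,-217,20],-0.555]]' 1 15; python3 - <<'E'
from station import manip
import cv2
for n in ("side","wrist"):
    s=manip.snapshot(n); cv2.imwrite(f"pics/{n}1.png",s["image"][:,:,::-1])
    print(s["extrinsics"].tolist())
E
```

```text
clock: 1.6
eef_pos: [0.5311, 0.1926, 0.2024]
ee_rot: [-0.0, -0.048, 0.999, 0.0]
contact_force: [-0.2, 0.5, -0.1]
width: 0.0871
[[0.9033791604192577, 0.2317160389818855, -0.36085145115233014, 0.24350415495685956], [-0.42835120678611155, 0.5278382500785632, -0.7334180427279396, -0.6509175333896604], [0.02052647473579057, 0.8171257302475217, 0.5760939201227311, 0.5738433776442771], [0.0, 0.0, 0.0, 1.0]]
[[-0.09503740399899925, -0.9663440837025385, -0.23905439492765865, 0.4659847850174009], [0.9954736398368065, -0.09217138115745628, -0.02316611503001725, 0.186554007630473], [0.00035246444938733705, -0.24017399607081713, 0.9707297911263381, 0.36543881429102376], [0.0, 0.0, 0.0, 1.0]]
```

View pics/side1.png

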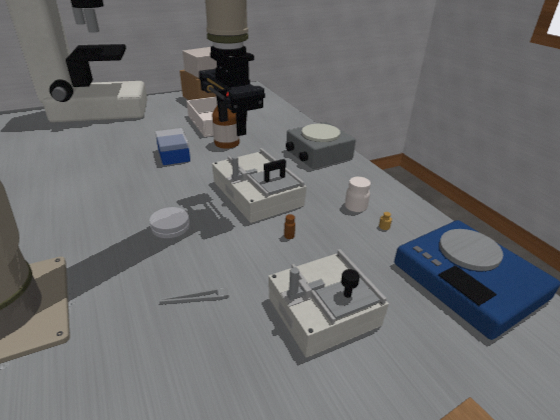

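View pics/wrist1.png

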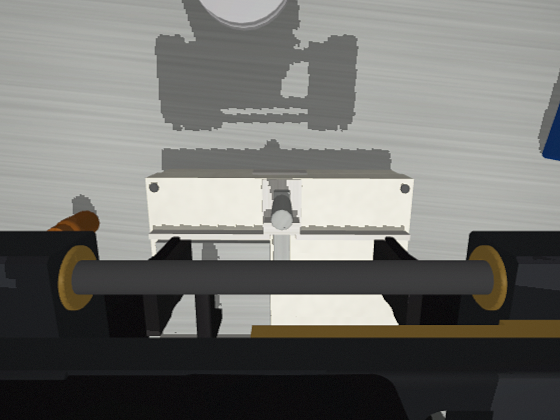

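The knob top shows at wrist (282,219), centred between the fingers (side view: gripper above it). The box edge (147,177)–(412,178) is square to the image.

```bash
python3 - <<'E'
from h import *
from station import manip
W=manip.snapshot("wrist")
print(onz(W,282,219,.124),onz(W,147,178,.06),onz(W,412,178,.06),W["extrinsics"][:3,3])
E
```

```text
[0.53358207 0.19305366 0.124     ] [0.52614893 0.07584855 0.06      ] [0.50445787 0.30246542 0.06      ] [0.46596197 0.18659434 0.36546816]
```

```bash
python3 -m pendant '[[[-2,0,30],0],[[-2,0,60],0],[[-2,0,85],0],[[-2,0,105],0],[[-2,0,113],0],[[-2,0,113],0],[[-2,0,113],0]]' 1 15; python3 -m pendant '[[[0,0,0],0],[[0,0,0],0],[[0,0,0],0],[[0,0,0],0],[[0,0,0],0],[[0,0,0],0],[[0,0,0],0],[[0,0,0],0]]' 0 20
```

```text
clock: 2.33
eef_pos: [0.5332, 0.1936, 0.0903]
ee_rot: [0.0, -0.048, 0.999, 0.0]
contact_force: [0.7, -0.8, 0.4]
width: 0.0865
clock: 3.0
eef_pos: [0.5331, 0.1937, 0.0903]
ee_rot: [0.0, -0.048, 0.999, 0.0]
contact_force: [-0.8, 0.4, 0.4]
width: 0.0418
```

```bash
python3 -m pendant '[[[0,0,0],0],[[0,0,0],0],[[0,0,0],0],[[0,0,0],0],[[0,0,0],0],[[0,0,0],0],[[0,0,0],0],[[0,0,0],0]]' 0 20
```

```text
clock: 3.67
eef_pos: [0.5332, 0.1928, 0.0903]
ee_rot: [0.0, -0.048, 0.999, -0.0]
contact_force: [-0.7, -5.3, 1.4]
width: 0.0156
```

The jaws stopped on the knob at 15.6 mm. I'll pull it back now.

```bash
python3 -m pendant '[[[6,0,0],0],[[13,0,0],0],[[20,0,0],0],[[27,0,0],0],[[32,0,0],0],[[35,0,0],0],[[35,0,0],0],[[35,0,0],0],[[35,0,0],0]]'
```

```text
clock: 4.42
eef_pos: [0.4982, 0.1895, 0.0903]
ee_rot: [-0.0, -0.048, 0.999, -0.0]
contact_force: [-1.5, -2.5, 2.0]
width: 0.0153
```

```bash
python3 -m pendant '[[[2,0,0],0],[[4,0,0],0],[[6,0,0],0],[[6,0,0],0],[[6,0,0],0]]'
```

```text
clock: 4.83
eef_pos: [0.4939, 0.1891, 0.0904]
ee_rot: [0.002, -0.048, 0.999, 0.0]
contact_force: [10.3, -0.7, -7.5]
width: 0.0152
```

The bolt hit its stop (10 N reaction) after 39 mm. I'll release it, lift and look.

```bash
python3 -m pendant '[[[0,0,0],0],[[0,0,0],0],[[0,0,0],0],[[0,0,0],0],[[0,0,0],0],[[0,0,0],0],[[0,0,0],0],[[0,0,0],0]]' 1 20; python3 -m pendant '[[[0,0,-20],0],[[0,0,-50],0],[[0,0,-85],0],[[0,0,-112],0],[[0,0,-112],0],[[0,0,-112],0]]'
python3 - <<'E'
from station import manip
import cv2
from h import *
for n in ("side","wrist"):
    s=manip.snapshot(n); cv2.imwrite(f"pics/{n}2.png",s["image"][:,:,::-1])
b=cv2.imread("pics/side2.png")[140:225,200:312]
cv2.imwrite("pics/zb2.png",cv2.resize(b,None,fx=6,fy=6,interpolation=cv2.INTER_CUBIC))
E
```

```text
clock: 5.5
eef_pos: [0.4939, 0.1891, 0.0904]
ee_rot: [0.002, -0.048, 0.999, 0.0]
contact_force: [-0.4, -0.3, -1.1]
width: 0.0609
clock: 6.0
eef_pos: [0.4943, 0.1895, 0.204]
ee_rot: [0.003, -0.048, 0.999, 0.001]
contact_force: [-0.7, -0.8, -1.0]
width: 0.0862
```

View pics/zb2.png

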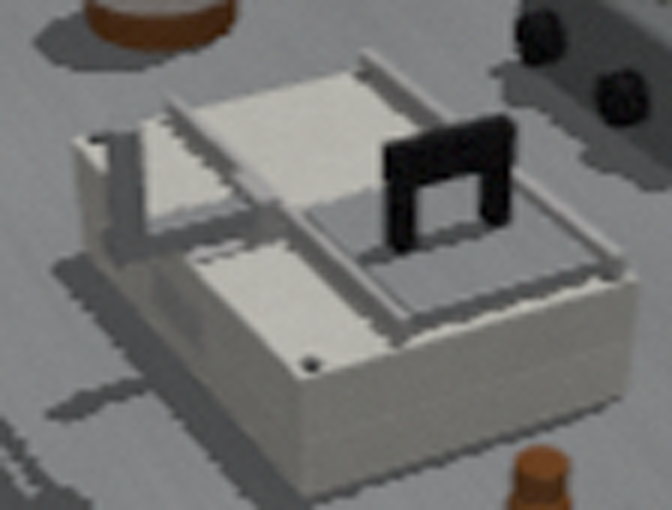

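View pics/wrist2.png

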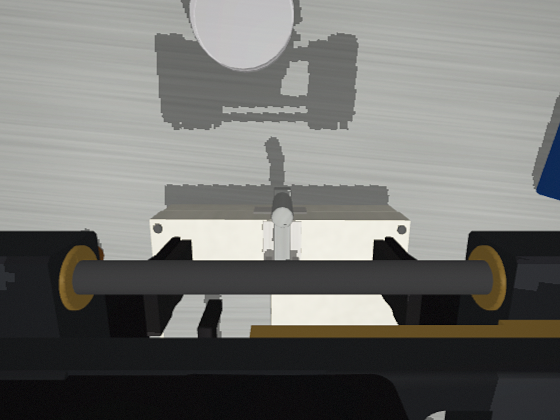

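The bolt is fully back: in side2 the knob is now at about (125,140) zoomed and its bar ends at the rail. The lid is still shut. The bar handle is at box offset (+120,-60) mm from the knob, so I'll go there and grip it.

```bash
python3 -m pendant '[[[-30,-15,0],0],[[-65,-32,0],0],[[-98,-49,0],0],[[-120,-60,0],0],[[-120,-60,0],0],[[-120,-60,30],0],[[-120,-60,60],0],[[-120,-60,90],0],[[-120,-60,107],0],[[-120,-60,113],0],[[-120,-60,113],0],[[-120,-60,113],0]]' 1 20; python3 -m pendant '[[[0,0,0],0],[[0,0,0],0],[[0,0,0],0],[[0,0,0],0],[[0,0,0],0],[[0,0,0],0],[[0,0,0],0],[[0,0,0],0],[[0,0,0],0],[[0,0,0],0],[[0,0,0],0],[[0,0,0],0],[[0,0,0],0],[[0,0,0],0],[[0,0,0],0],[[0,0,0],0]]' 0 20
```

```text
clock: 7.1
eef_pos: [0.6185, 0.1409, 0.0892]
ee_rot: [0.001, -0.048, 0.999, -0.0]
contact_force: [0.7, 0.5, 0.6]
width: 0.0871
clock: 8.43
eef_pos: [0.6186, 0.1408, 0.0892]
ee_rot: [0.001, -0.048, 0.999, -0.0]
contact_force: [-0.3, 0.2, 1.0]
width: 0.0116
```

Gripped the bar at 11.6 mm. I'll slide it +y in box axes.

```bash
python3 -m pendant '[[[0,6,0],0],[[0,14,0],0],[[0,22,0],0],[[0,32,0],0],[[0,42,0],0],[[0,52,0],0],[[0,62,0],0],[[0,72,0],0],[[0,80,0],0],[[0,86,0],0],[[0,90,0],0],[[0,90,0],0],[[0,90,0],0]]'
```

```text
clock: 9.52
eef_pos: [0.61, 0.2326, 0.0892]
ee_rot: [0.002, -0.049, 0.999, 0.001]
contact_force: [4.9, 2.2, -3.6]
width: 0.0119
```

```bash
python3 -m pendant '[[[0,2,0],0],[[0,4,0],0],[[0,6,0],0],[[0,7,0],0],[[0,7,0],0],[[0,7,0],0]]'
```

```text
clock: 10.02
eef_pos: [0.6099, 0.235, 0.0892]
ee_rot: [0.001, -0.047, 0.999, -0.002]
contact_force: [1.2, -15.1, 3.7]
width: 0.0118
```

The lid hit its stop (15 N) after about 95 mm. I'll release it, lift and check.

```bash
python3 -m pendant '[[[0,0,0],0],[[0,0,0],0],[[0,0,0],0],[[0,0,0],0],[[0,0,0],0],[[0,0,0],0],[[0,0,0],0],[[0,0,0],0]]' 1 20; python3 -m pendant '[[[0,0,-20],0],[[0,0,-50],0],[[0,0,-85],0],[[0,0,-120],0],[[0,0,-150],0],[[0,0,-150],0],[[0,0,-150],0]]'
python3 - <<'E'
from station import manip
import cv2
from h import *
for n in ("side","scene"):
    s=manip.snapshot(n); cv2.imwrite(f"pics/{n}3.png",s["image"][:,:,::-1])
b=cv2.imread("pics/side3.png")[140:340,200:390]
cv2.imwrite("pics/zb3.png",cv2.resize(b,None,fx=3,fy=3,interpolation=cv2.INTER_CUBIC))
E
```

```text
clock: 10.68
eef_pos: [0.6098, 0.2352, 0.0892]
ee_rot: [0.001, -0.047, 0.999, -0.002]
contact_force: [-0.4, -0.3, 1.1]
width: 0.0575
clock: 11.27
eef_pos: [0.6103, 0.2361, 0.2413]
ee_rot: [0.003, -0.047, 0.999, -0.001]
contact_force: [0.4, -0.1, -0.7]
width: 0.0865
```

View pics/zb3.png

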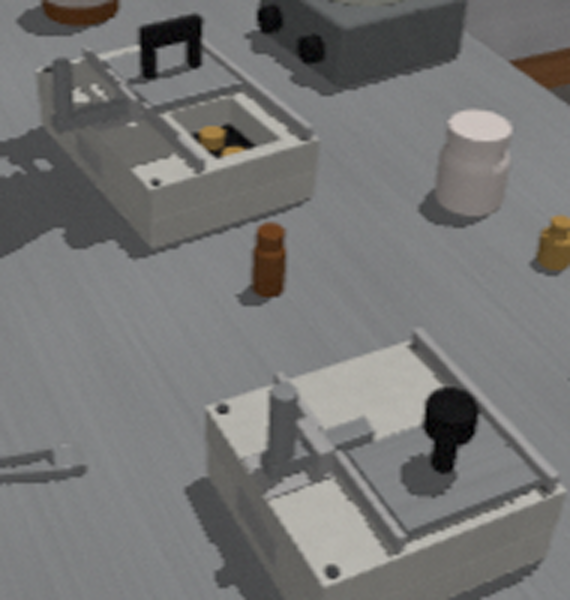

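View pics/scene3.png

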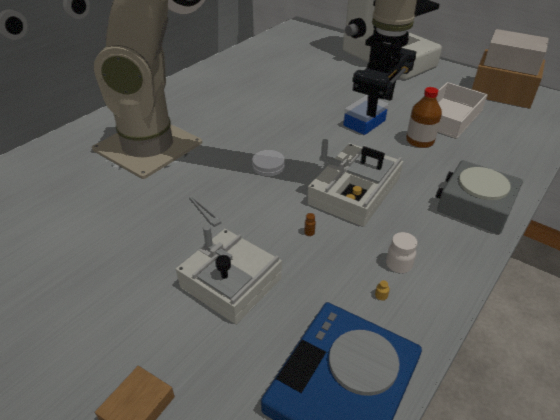

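The well lies open with the vials visible (side crop (220,145)). The bolt is back, the short chamber is untouched and the gripper is clear. Handing in.

```bash
python3 -c "
from station import manip
print(manip.close_job())"
```

```text
the job is handed in; nothing more can be done
None
```

The long chamber is open, and I handed the job in at about 11.4 s of the 42 s allowed; no verdict was reported.

- **Bolt:** I gripped the knob and drew it back about 39 mm until it met its stop with about 10 N of reaction, then released it.
- **Lid:** I gripped the bar handle and slid it about 95 mm to its stop with about 15 N of reaction, then released it and lifted clear.

**Last checks:** the final pictures show the well open with vials visible, the long bolt drawn back, and the short chamber's bolt and lid unmoved by eye. The gripper was clear at a TCP height of 0.24 m, with under 1 N on it.

**Disagreements:** placing the box's top corners from the scene and side cameras disagreed by up to about 11 mm. The wrist view agreed with the two-camera knob position to about 3 mm in plan, and both grasps closed on their parts. I did not re-measure the final bolt and lid positions from the images; they rest on the measured travel and the stop contacts.

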